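# Set a copper drawer pull in the sprung-arm jig

### The arm

A 6-joint arm with a two-finger parallel gripper is mounted at the origin on the work surface. World frame = base frame: x ahead of the robot, y to its left, z up, the work surface at z = 0. Lengths are in mm, angles in rad, forces in N, time in s.
With the tool pointing down it reaches from about 250 to 800 mm from the base axis. Payload 8.5 kg.
Tool frame: the origin (TCP) lies at the very end of the fingers, on their centre line; the grasp point (between the pads) lies 19 mm behind it; z points along the fingers, y is the line along which they close (so a half turn about z gives the same grasp; the last joint's range is limited). The gripper opens to 85 mm and grips with 20 to 120 N. Pads are 22 mm wide; open, the fingers measure 114 mm over their backs; the gripper's body (76 mm by 85 mm) begins 54 mm behind the grasp point. The pads swing forward as they close: fully open they stand 13 mm farther back than shut.
Start: joints at [1.224, 0.238, -0.013, 1.319, 0, 1.571], TCP at [178.425, 493.703, 231.276] pointing down, gripper open.
Joint ranges: [-2.66, 2.66], [-1.03, 1.9], [-1.14, 1.46], [-1.82, 2.27], [-1.45, 1.34], [-3.14, 3.14]. Speed limits (rad/s): [2.22, 2.22, 2.79, 3.14, 3.14, 3.14].

### API

Orientations are given as a rotation vector (axis times angle).
In Python, from rig import * gives the robot as it stands. The module is installed in compiled form; this text tells all that it offers.
- The arm moves only by the shell command python3 -m creep 'ROWS' [FORCE]. ROWS is JSON, a list of rows, each a list of 3 entries, a list of its own where there are three numbers: the shift along the tool's x, y, z as a fraction of full scale, then the turn, a rotation vector about the tool's x, y, z as a fraction of full scale, then the opening, from 0 (shut) to 1 (fully open). A call has 1 to 8 rows; each row is the pose to reach, as a shift and turn from the pose commanded when the call began, along the tool's axes at that moment, turning the shorter way round; what a row does not reach only later rows make up. Full scale, the value 1, is 500 mm for a shift and pi rad for a turn. A row lasts 1/8 s, in which the tool goes at most 62.5 mm and 10.7 degrees, less where a joint would pass 70% of its speed; a pose out of reach is approached as far as the arm can. A call with a number of a shift or a turn outside -1 to 1 is refused whole. A call with a gripper value outside its range is refused whole. The fingers move at their own pace and stop on an object; FORCE is the grip in N (left out, the last holds). Time passes only in rows, so rows that repeat a pose let the fingers close. It gives the time, the measured TCP pose, the force, the opening and the grip force at its end, in the units of the state.
- get_obs(): the state, without advancing time (a new reading comes with each control period).
- read_camera(name): name is "side" or "top"; returns the picture (420x560x3 uint8, blue, green, red); there is no depth.
- get_calibration(name): a dict with "vertical_fov" (degrees; the focal length in pixels is half the picture's height over the tangent of half this angle, whatever the lens; pixels are square), "cx", "cy" (the principal point, pixels), "eye" and "orientation" of the camera in the world. Camera axes: x right, y down, z forward; pixel columns grow to the right and rows downward; lengths in mm; the calibration is good to about 2 mm. A picture is of the moment at which its call begins. get_calibration takes no time and is no camera call.
- job_done(): hands the job in; it is judged then, once.
The state is a dict: "time": time; "qpos": joint angles; "joint_vel": joint speeds; "effort": joint torques, N m; "tool_pos": TCP position; "tool_rot": TCP orientation; "wrist_force": force on the tool from outside, world axes, zero at the start; "torque": the same for the moment, N m; "opening": opening from 0.0 (shut) to 1.0 (fully open); "grip_force": force on a finger pad.
Only numpy, scipy, OpenCV 4.12 (cv2) and the standard library are available. Lean on these libraries where they do the work, as an engineer would, in place of code of your own. Each camera call takes 0.05 s, during which the arm holds its last target. There are 200 camera calls.

### The job

Draw the jig's curved sprung arm back until it stays open, then take the copper drawer pull by its handle, lay it flat on the jig's bed and press it gently home into the corner, until you feel it bear on both edge bars at once, without forcing it. Then let go of it and push the arm back over its centre so that it springs shut on the pull's clipped corner and holds it against both bars. Leave the hammer, bowl and jar alone.

Things in the scene. Friction and masses are not known exactly. Their poses are not given: they have to be found in the camera images.
- jig: Fixed dark steel bed plate, 200 x 200 mm, 12 mm thick, polished and slippery like its bars, flat on the bench; origin at the centre of its underside, z up. Positions 'jig x, y' below are in its frame. The steel edge bars stand on it towards +x and +y, the arm's pivot is near its -x side.
- corner (a point): Point on the bed's top (12 mm above the bench) at jig x +45, y +55 mm, where the bars' inner faces would meet if both were at mid setting; axes as the jig's. At mid setting a pull that is home has its centre at x -30, y -45 mm from here (shifted with the bars, up to 6 mm each way), its x axis along the jig's x (either way round).
- pivot (a point): Point on the axis of the arm's upright pivot, 24 mm above the bench, at jig x -75, y +35 mm.
- pin (a point): Top centre of the upright round steel pin at the arm's free end (12 mm thick, 13 to 69 mm above the bench), 92 mm from the pivot: push it sideways to swing the arm; its side also presses on the pull. Jig x -2.5, y -21.5 mm when the arm is at 0; x -74, y -57 mm at 0.9. Above 35 mm over the bench only the pin stands up from the jig.
- pull: Loose copper drawer pull, about 0.4 kg: back-plate 60 (x) x 90 (y) x 8 mm, corners clipped at 45 degrees (18 mm off each side), with a bar handle on its middle, 60 mm long along y, 12 mm wide in x, 30 to 42 mm above the underside, on 10 mm posts at y -24 and +24 mm. Origin: centre of the underside, z up; alike both ways round.
- hammer: Bystander: hammer lying on the bench beyond the work.
- bowl: Bystander: copper bowl, 110 mm wide, 50 mm high.
- jar: Bystander: closed jar, 60 mm wide, 90 mm high.
- long_edge: Foot of the long edge bar; origin and axes are the jig's. The bar (90 x 14 mm, top 24 mm above the bench) is clamped tight in slots: its inner face, looking to jig -x, stands at jig x +45 mm give or take 6 mm, set differently each time and told by no pose, so feel for it. It spans jig y -40 to +50 mm. 3 to 12 N presses a pull home; 20 N is forcing it.
- short_edge: Foot of the short steel edge bar; its origin and axes are the jig's. The bar (52 mm along x, 14 mm wide, 12 mm tall) is clamped the same way: inner face, looking to jig -y, at jig y +55 mm give or take 6 mm, set differently each time, told by no pose; it spans jig x -11 to +41 mm. Same forces as the long bar.
- clip (a joint): Angle of the curved steel arm (10 mm bar, 19 to 29 mm above the bench) about its pivot, rad. 0: shut on an empty bed; 0.9: fully drawn back; grows as its free end swings away from the corner (clockwise from above). An over-centre spring drives it shut below 0.5, open above 0.5; at most 12 N at the pin; damped. Shut on a pull that is home: 0.03 to 0.25.
Mind the look-alikes: they are no part of the job. What is shaped like the pull but black, blue or green is not meant.

How it is judged (in metres and radians):
On the way, in this order (a step that is already met when the one before it is completed fails the run):
1. the arm is drawn back and stays open (beyond 0.7 rad) (value of joint clip above 0.7 rad), for 0.2 s.
2. with the arm still drawn back, the pull lies flat and square in the corner, pressed against both edge bars at once with more than 1.5 N on each (value of joint clip above 0.7 rad and contact force between pull and long_edge above 1.5 N and contact force between pull and short_edge above 1.5 N and z of pull in the frame of corner between -0.004 and 0.004 m and angle between pull's own z axis and vertical below 0.06 rad and angle between the x axis of pull and the x axis of jig, either way round below 0.06 rad), for 0.2 s.
At the end, for the whole second after the job is handed in: The arm has sprung shut on the pull (0.01 to 0.3 rad) and holds it against both edge bars (over 1 N on each); the pull lies flat on the bed (within 4 mm and 0.06 rad), square to the jig within 0.06 rad, at rest (value of joint clip between 0.01 and 0.3 rad and contact force between pull and long_edge above 1 N and contact force between pull and short_edge above 1 N and z of pull in the frame of corner between -0.004 and 0.004 m and angle between pull's own z axis and vertical below 0.06 rad and angle between the x axis of pull and the x axis of jig, either way round below 0.06 rad and linear speed of pull below 0.02 m/s); the robot touches nothing.
It fails at once if the pull is forced against an edge bar (over 20 N) (contact force between pull and long_edge above 20 N or contact force between pull and short_edge above 20 N).
It fails at once if the hammer, bowl or jar is moved by more than 20 mm (distance of any of hammer, bowl, jar from where it was at the start of the episode above 0.02 m).
It also fails if it takes over 72 s, if anything falls off the work surface, if the arm or the gripper's body presses on something with over 40 N, if the wrist force passes 120 N, or if a joint passes its speed limit or range.

## Working session

There is one attempt and no reset: what is moved stays moved. The work goes in short steps, Python scripts to look and compute and a shell command to move; the robot and the scene stay as the last step left them, time stands still between calls to the robot, and variables do not carry over. Pictures are saved under pics/ and viewed, at most 10 in all, crops included, and the job is handed in when it is done.

```bash
mkdir -p pics; python3 - <<'E'
from rig import *
import cv2
for n in("top","side"):
    cv2.imwrite(f"pics/{n}0.png",read_camera(n)); print(n,get_calibration(n))
o=get_obs(); print({k:o[k] for k in("time","tool_pos","tool_rot","wrist_force","opening")})
E
```

```text
top {'vertical_fov': 55.059935533434576, 'cx': 277.70301853872996, 'cy': 211.30935967569303, 'eye': array([418.19428098, -32.56113276, 976.07871069]), 'orientation': array([-2.10287176,  2.10876801, -0.17292568])}
side {'vertical_fov': 55.25843236605241, 'cx': 278.56740539513305, 'cy': 216.876769271173, 'eye': array([ 327.55193289, -708.45313915,  579.84578318]), 'orientation': array([-2.12187276,  0.42504174, -0.20595219])}
{'time': 0.1, 'tool_pos': array([178.32068343, 493.40329202, 230.73256653]), 'tool_rot': array([-5.41980104e-01, -3.09427007e+00,  2.00408128e-03]), 'wrist_force': array([-0.53782683,  0.061032  ,  1.00350227]), 'opening': 0.9976257432154348}
```

View pics/top0.png

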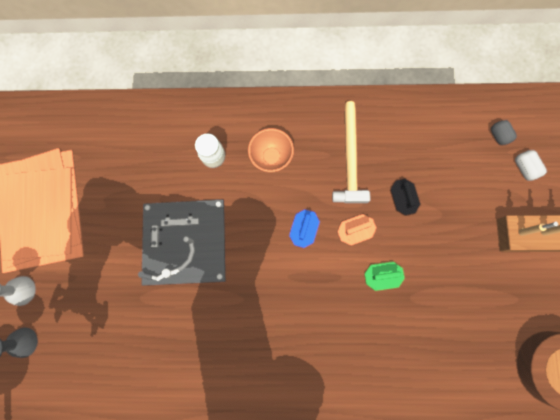

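View pics/side0.png

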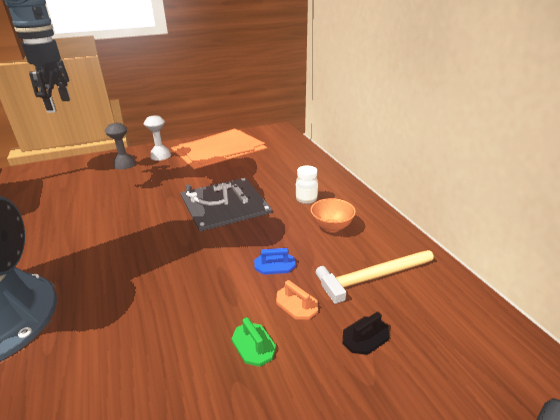

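The top view shows the jig at (183,242), with the long bar at (180,222), the short bar at (155,237), the pivot at (167,272) and the pin at about (188,240). There are four pull-shaped things: blue (305,229), copper (357,230), black (405,197) and green (385,276). The copper one fits the description, because the others are the colours ruled out. Next I'll confirm it in a crop and measure.

```bash
cat > h.py <<'E'
import numpy as np, cv2
from scipy.spatial.transform import Rotation as R
from rig import *
def cal(n):
    c=get_calibration(n); return c, 210/np.tan(np.radians(c["vertical_fov"]/2)), R.from_rotvec(c["orientation"]).as_matrix()
def ray(n,px,z):
    c,f,M=cal(n); px=np.atleast_2d(px).astype(float)
    d=np.c_[(px[:,0]-c["cx"])/f,(px[:,1]-c["cy"])/f,np.ones(len(px))]@M.T
    return (c["eye"]+d*((z-c["eye"][2])/d[:,2])[:,None])[:,:2]
def proj(n,P):
    c,f,M=cal(n); q=(np.atleast_2d(P)-c["eye"])@M; return np.c_[q[:,0]/q[:,2]*f+c["cx"],q[:,1]/q[:,2]*f+c["cy"]]
E
cat > m.py <<'E'
from h import *
t=cv2.imread("pics/top0.png"); s=cv2.imread("pics/side0.png")
def big(m): 
    cs=cv2.findContours(m,cv2.RETR_EXTERNAL,cv2.CHAIN_APPROX_NONE)[0]; return max(cs,key=cv2.contourArea)[:,0]
def sub(img,x0,y0,x1,y1,f):
    m=np.zeros(img.shape[:2],np.uint8); m[y0:y1,x0:x1]=f(cv2.cvtColor(img,cv2.COLOR_BGR2HSV)[y0:y1,x0:x1].astype(int))*255; return m
# jig outline
for n,img,b in(("top",t,(130,190,240,295)),("side",s,(165,165,285,240))):
    m=sub(img,*b,lambda h:(h[...,1]<110)); m=cv2.morphologyEx(m,cv2.MORPH_CLOSE,np.ones((5,5)));c=big(m)
    print(n,"jig px",c.min(0),c.max(0)); w=ray(n,c,12); r=cv2.minAreaRect(w.astype(np.float32)); print(r)
for n,img,b in(("top",t,(330,208,382,252)),("side",s,(265,275,325,325))):
    m=sub(img,*b,lambda h:(h[...,1]>120)&(h[...,2]>150)); c=big(m); print(n,"pull",c.min(0),c.max(0)); 
    for z in(8,42): print(z,cv2.minAreaRect(ray(n,c,z).astype(np.float32)))
a=cv2.resize(t[195:290,135:230],(570,570),interpolation=cv2.INTER_CUBIC);b=cv2.resize(t[205:255,330:385],(220,200),interpolation=cv2.INTER_CUBIC);e=cv2.resize(s[275:325,265:325],(220,183),interpolation=cv2.INTER_CUBIC)
o=np.zeros((570,790,3),np.uint8);o[:,:570]=a;o[:200,570:]=b;o[200:383,570:]=e;cv2.imwrite("pics/crop1.png",o)
E
python3 m.py
```

```text
top jig px [138 199] [225 285]
((535.1116333007812, 229.46192932128906), (203.05667114257812, 209.9279327392578), 2.4178850650787354)
side jig px [181 178] [271 231]
((534.56640625, 232.21560668945312), (201.7465057373047, 246.08926391601562), 2.52226185798645)
top pull [330 208] [381 251]
8 ((563.0770874023438, -191.56060791015625), (125.68785095214844, 105.07511138916016), 89.65225982666016)
42 ((557.9887084960938, -185.97634887695312), (121.27356719970703, 101.38475036621094), 89.65226745605469)
side pull [265 275] [324 324]
8 ((563.2660522460938, -186.96664428710938), (133.75689697265625, 121.03372955322266), 67.02481842041016)
42 ((549.2511596679688, -217.97242736816406), (125.80416107177734, 113.83755493164062), 67.02479553222656)
```

View pics/crop1.png

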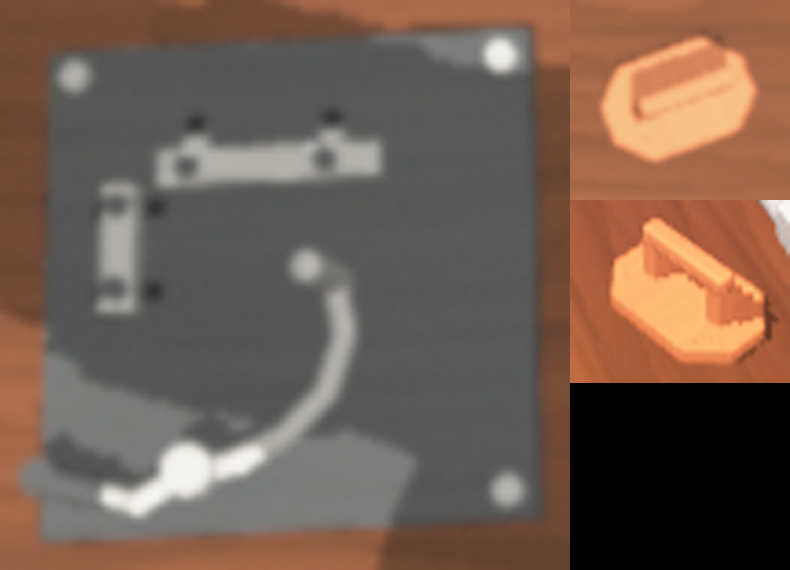

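The crop confirms the copper pull: the back-plate has clipped corners and a bar handle, at top px (357,230) and side px (297,300). The jig corners are clear too. Now the poses.

```bash
cat > m2.py <<'E'
from h import *
exec(open("m.py").read().split("# jig")[0])
c=np.array([[48,52],[533,28],[540,518],[42,540.]]); px=(c+.5)/6-.5+[135,195]
w=ray("top",px,12); print(w.round(1), "sides",np.linalg.norm(w-np.roll(w,1,0),axis=1).round(1))
C=w.mean(0); x=(w[0]+w[1]-w[2]-w[3]); yaw=np.arctan2(x[1],x[0]); y=w[0]+w[3]-w[1]-w[2]; yaw2=np.arctan2(-y[0],y[1]); print("jig",C,yaw,yaw2)
yw=(yaw+yaw2)/2; Rz=np.array([[np.cos(yw),-np.sin(yw)],[np.sin(yw),np.cos(yw)]])
for nm,p in dict(corner=(45,55),pivot=(-75,35),pin0=(-2.5,-21.5),pin9=(-74,-57),home=(15,10)).items(): print(nm,(C+Rz@p).round(1))
pin=(np.array([[305,266.]])+.5)/6-.5+[135,195]; print("pin seen",ray("top",pin,69), "in jig",(ray("top",pin,69)-C)@Rz)
b=(np.array([[158,186],[382,174],[136,185],[134,310]])+.5)/6-.5+[135,195]
print("long inner",((ray("top",b[:2],24)-C)@Rz).round(1),"short",((ray("top",b[2:],24)-C)@Rz).round(1))
for n,img,bx in(("top",t,(335,210,380,250)),("side",s,(270,278,322,322))):
    m=sub(img,*bx,lambda h:(h[...,2]>195)&(h[...,1]>100)); c=big(m); print(n,cv2.contourArea(c),c.min(0),c.max(0)); 
    print(cv2.minAreaRect(ray(n,c,8).astype(np.float32)))
    cv2.imwrite(f"pics/mask_{n}.png",cv2.resize(m[bx[1]:bx[3],bx[0]:bx[2]],None,fx=6,fy=6,interpolation=0))
E
python3 m2.py; python3 -c "
import cv2,numpy as np
a=cv2.imread('pics/mask_top.png');b=cv2.imread('pics/mask_side.png');h=max(a.shape[0],b.shape[0])
o=np.zeros((h,a.shape[1]+b.shape[1]+10,3),np.uint8);o[:a.shape[0],:a.shape[1]]=a;o[:b.shape[0],-b.shape[1]:]=b;cv2.imwrite('pics/masks.png',o)"
```

```text
[[630.  331.4]
 [638.8 130.6]
 [440.4 122.6]
 [431.9 320.8]] sides [198.4 200.9 198.5 198.3]
jig [535.2476818  226.34126108] 0.04676025186686183 0.04330547779190175
corner [577.7 283.3]
pivot [458.7 257.9]
pin0 [533.7 204.8]
pin9 [463.9 166.1]
home [549.8 237. ]
pin seen [[533.54064145 205.60645866]] in jig [[ -2.63874173 -20.63693437]]
long inner [[ 38.9  50.4]
 [ 39.3 -40.2]] short [[ 39.8  59.4]
 [-10.7  59.5]]
top 830.0 [337 214] [376 245]
((563.131103515625, -193.4783172607422), (62.88058853149414, 93.72148895263672), 20.436649322509766)
side 1045.0 [276 280] [317 319]
((560.9884033203125, -192.8994140625), (67.14373016357422, 103.4688720703125), 21.70207977294922)
```

View pics/masks.png

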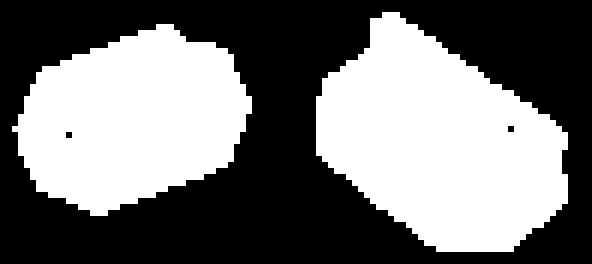

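Everything agrees within about 1 mm: the jig is at (535.2, 226.3) with yaw 0.045, and the pull is at (562.5, -193.3) with yaw 20.4°. Next is a helper that turns world targets into creep rows.

```bash
cat >> h.py <<'E'
C=np.array([535.2,226.3]); YW=.045
def jig(x,y): c,s=np.cos(YW),np.sin(YW); return C+[c*x-s*y,s*x+c*y]
def pin(th): c,s=np.cos(th),np.sin(th); x,y=72.5,-56.5; return jig(-75+c*x+s*y,35-s*x+c*y)
def go(xy,z,yaw,base=None):
    "print tool-frame shift (fraction) and turn to a tool-down pose whose closing axis has this yaw (mod pi)"
    o=get_obs(); R0=R.from_rotvec(o["tool_rot"]) ; p=o["tool_pos"]
    for k in(0,np.pi):
        yt=np.array([np.cos(yaw+k),np.sin(yaw+k),0]); zt=np.array([0,0,-1.]); 
        T=R.from_matrix(np.c_[np.cross(yt,zt),yt,zt]); tv=(R0.inv()*T).as_rotvec()
        dq1=np.arctan2(xy[1],xy[0])-np.arctan2(p[1],p[0])
        print("shift",(R0.inv().apply(np.r_[xy,z]-p)/500).round(4).tolist(),"turn",(tv/np.pi).round(4).tolist(),"q6~",round(o["qpos"][5]+tv[2]+dq1,2),round(o["qpos"][5]+tv[2]-dq1,2))
E
python3 -c "
from h import *
o=get_obs();print(R.from_rotvec(o['tool_rot']).as_matrix().round(3))
print(pin(0),pin(.9)); go((pin(0)+pin(.9))/2*0+pin(0),120,np.radians(29))"
```

```text
[[-0.94   0.34  -0.   ]
 [ 0.34   0.94  -0.001]
 [-0.    -0.001 -1.   ]]
[533.66970432 204.70930304] [463.64404139 166.10797021]
shift [-0.8646, -0.3012, 0.2219] turn [-0.0004, 0.0002, 0.2285] q6~ 1.43 3.15
shift [-0.8646, -0.3012, 0.2219] turn [-0.0002, -0.0005, -0.7715] q6~ -1.71 0.0
```

```bash
python3 -m creep '[[[-0.8646,-0.3012,0.2219],[0,0,0.2285],0.5],[[-0.8646,-0.3012,0.2219],[0,0,0.2285],0.5],[[-0.8646,-0.3012,0.2219],[0,0,0.2285],0.5],[[-0.8646,-0.3012,0.2219],[0,0,0.2285],0.5],[[-0.8646,-0.3012,0.2219],[0,0,0.2285],0.5],[[-0.8646,-0.3012,0.2219],[0,0,0.2285],0.5],[[-0.8646,-0.3012,0.2219],[0,0,0.2285],0.5],[[-0.8646,-0.3012,0.2219],[0,0,0.2285],0.5]]' 40; python3 -c "
from h import *
print(get_obs()['qpos']);go(pin(0),42,np.radians(29))"
```

```text
time: 1.1
tool_pos: [535.3, 202.7, 119.1]
tool_rot: [-1.597, -2.705, 0.002]
wrist_force: [-0.3, 0.8, -0.0]
opening: 0.499
grip_force: 0.0
[ 3.62181826e-01  3.77263571e-01 -1.07736117e-01  1.08711130e+00
 -3.14296790e-04  1.42912563e+00]
shift [0.0051, -0.0008, 0.1541] turn [-0.0004, 0.0, -0.0007] q6~ 1.43 1.42
shift [0.0051, -0.0008, 0.1541] turn [0.0001, 0.0007, 0.9993] q6~ 4.57 4.56
```

```bash
python3 -m creep '[[[0.0025,0,0.077],[0,0,0],0.5],[[0.005,0,0.154],[0,0,0],0.5],[[0.005,0,0.154],[0,0,0],0.5]]'; python3 -c "
from h import *
yt=np.array([np.cos(np.radians(29)),np.sin(np.radians(29))])
for th in(0,.2,.4,.6,.8): go(pin(th)-15*yt,42,np.radians(29))" | awk 'NR%2'
```

```text
time: 1.48
tool_pos: [530.3, 206.3, 40.7]
tool_rot: [-1.593, -2.703, 0.008]
wrist_force: [-0.6, -0.6, 0.2]
opening: 0.499
grip_force: 0.0
shift [-0.0061, -0.0256, -0.0025] turn [-0.002, -0.0003, -0.0001] q6~ 1.43 1.44
shift [-0.0186, -0.0602, -0.0023] turn [-0.002, -0.0003, -0.0001] q6~ 1.41 1.46
shift [-0.024, -0.0965, -0.002] turn [-0.002, -0.0003, -0.0001] q6~ 1.4 1.47
shift [-0.0221, -0.1331, -0.0018] turn [-0.002, -0.0003, -0.0001] q6~ 1.4 1.48
shift [-0.0129, -0.1687, -0.0016] turn [-0.002, -0.0003, -0.0001] q6~ 1.4 1.47
```

```bash
python3 -m creep '[[[-0.006,-0.026,0],[0,0,0],0.5],[[-0.018,-0.06,0],[0,0,0],0.5],[[-0.022,-0.08,0],[0,0,0],0.5],[[-0.024,-0.097,0],[0,0,0],0.5],[[-0.023,-0.115,0],[0,0,0],0.5],[[-0.022,-0.133,0],[0,0,0],0.5],[[-0.018,-0.151,0],[0,0,0],0.5],[[-0.013,-0.166,0],[0,0,0],0.5]]'; python3 -m creep '[[[0,0,0],[0,0,0],0.5],[[0,0,0],[0,0,0],0.5]]'; python3 - <<'E'
from h import *
t=read_camera("top"); cv2.imwrite("pics/arm.png",cv2.resize(t[190:310,130:290],None,fx=4,fy=4,interpolation=cv2.INTER_CUBIC))
E
```

```text
time: 2.48
tool_pos: [461.9, 161.0, 43.6]
tool_rot: [-1.594, -2.706, 0.001]
wrist_force: [-0.7, 0.3, 0.5]
opening: 0.503
grip_force: 0.0
time: 2.72
tool_pos: [463.2, 161.5, 43.3]
tool_rot: [-1.594, -2.707, 0.0]
wrist_force: [0.3, 0.0, 1.1]
opening: 0.501
grip_force: 0.0
```

View pics/arm.png

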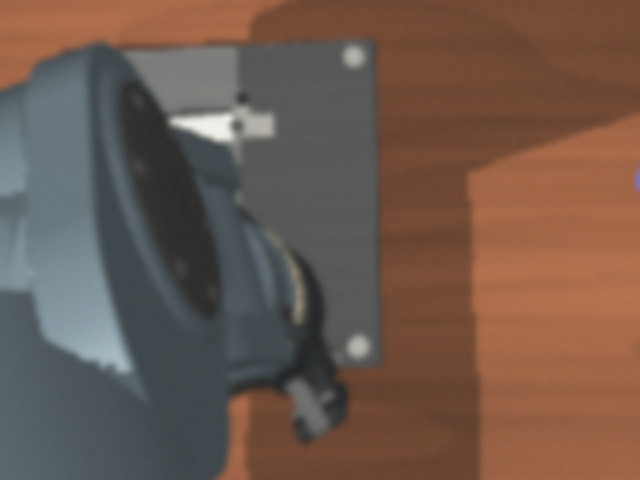

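The robot's forearm hides the arm in this view. I'll lift clear, move towards the pull and check the arm from there.

```bash
python3 -m creep '[[[0,0,-0.1],[0,0,0],0.5],[[0,0,-0.2],[0,0,0],0.5],[[0,0,-0.2],[0,0,0],0.5]]'; python3 -c "
from h import *
go((562.5,-193.3),110,np.radians(20.4))"
```

```text
time: 3.15
tool_pos: [465.6, 162.2, 146.8]
tool_rot: [1.592, 2.703, 0.007]
wrist_force: [0.3, 0.6, -0.6]
opening: 0.497
grip_force: 0.0
shift [-0.7158, -0.1756, 0.0733] turn [0.002, 0.0002, 0.0478] q6~ 0.88 2.22
shift [-0.7158, -0.1756, 0.0733] turn [-0.0003, 0.003, -0.9522] q6~ -2.26 -0.93
```

```bash
python3 -m creep '[[[-0.716,-0.176,0.073],[0,0,0.048],0.5],[[-0.716,-0.176,0.073],[0,0,0.048],0.5],[[-0.716,-0.176,0.073],[0,0,0.048],0.5],[[-0.716,-0.176,0.073],[0,0,0.048],0.5],[[-0.716,-0.176,0.073],[0,0,0.048],0.5],[[-0.716,-0.176,0.073],[0,0,0.048],0.5],[[-0.716,-0.176,0.073],[0,0,0.048],0.5],[[-0.716,-0.176,0.073],[0,0,0.048],0.5]]'; python3 - <<'E'
from h import *
t=read_camera("top"); s=read_camera("side")
a=cv2.resize(t[195:290,135:230],(380,380),interpolation=cv2.INTER_CUBIC); b=cv2.resize(s[240:340,240:340],(380,380),interpolation=cv2.INTER_CUBIC)
cv2.imwrite("pics/chk.png",np.hstack([a,b]))
go((562.5,-193.3),18,np.radians(20.4))
print(proj("side",[[562.5,-193.3,36]]))
E
```

```text
time: 4.15
tool_pos: [559.0, -194.3, 105.7]
tool_rot: [-1.794, -2.577, 0.001]
wrist_force: [-0.9, 0.9, 0.8]
opening: 0.501
grip_force: 0.0
shift [-0.0023, 0.006, 0.177] turn [-0.0002, -0.0002, 0.0001] q6~ 0.88 0.88
shift [-0.0023, 0.006, 0.177] turn [0.0004, -0.0004, -0.9999] q6~ -2.26 -2.26
[[295.22697987 289.53484928]]
```

View pics/chk.png

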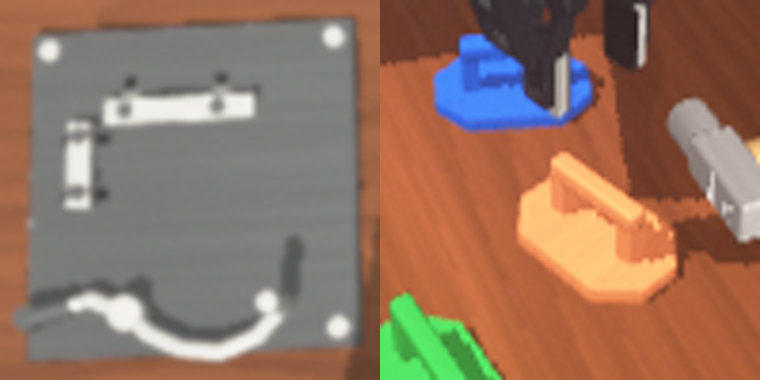

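The arm is open, with the pin at crop (266,302), which is about 0.9 rad. The copper pull lies undisturbed below the fingers. Descend and grip.

```bash
python3 -m creep '[[[-0.002,0.006,0.09],[0,0,0],0.5],[[-0.002,0.006,0.15],[0,0,0],0.5],[[-0.002,0.006,0.176],[0,0,0],0.5],[[-0.002,0.006,0.176],[0,0,0],0.5],[[-0.002,0.006,0.176],[0,0,0],0],[[-0.002,0.006,0.176],[0,0,0],0],[[-0.002,0.006,0.176],[0,0,0],0],[[-0.002,0.006,0.176],[0,0,0],0]]' 50;  python3 -m creep '[[[0,0,0],[0,0,0],0],[[0,0,-0.04],[0,0,0],0],[[0,0,-0.1],[0,0,0],0],[[0,0,-0.18],[0,0,0],0],[[0,0,-0.18],[0,0,0],0]]'; python3 - <<'E'
from h import *
go(jig(0,4),120,YW)
s=read_camera("side"); cv2.imwrite("pics/lift.png",cv2.resize(s[200:340,230:370],(560,560),interpolation=cv2.INTER_CUBIC))
E
```

```text
time: 5.25
tool_pos: [563.9, -194.5, 20.3]
tool_rot: [1.792, 2.577, 0.002]
wrist_force: [0.1, 1.4, 6.6]
opening: 0.131
grip_force: 49.5
time: 5.88
tool_pos: [564.7, -195.0, 112.1]
tool_rot: [1.791, 2.574, 0.002]
wrist_force: [-0.0, -0.4, -3.1]
opening: 0.124
grip_force: 49.3
shift [0.8181, 0.2402, -0.0179] turn [0.0015, 0.001, 0.0987] q6~ 1.93 0.45
shift [0.8181, 0.2402, -0.0179] turn [-0.0014, 0.0022, -0.9013] q6~ -1.21 -2.69
```

View pics/lift.png

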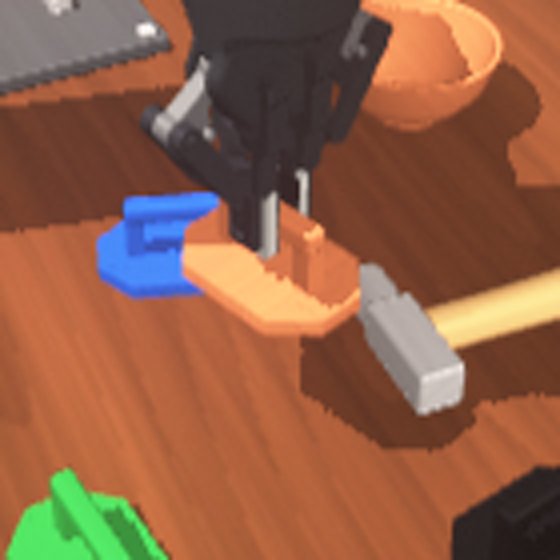

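The pull is held level at its handle. Carry it over the bed.

```bash
python3 -m creep '[[[0.818,0.24,-0.018],[0,0,0.0987],0],[[0.818,0.24,-0.018],[0,0,0.0987],0],[[0.818,0.24,-0.018],[0,0,0.0987],0],[[0.818,0.24,-0.018],[0,0,0.0987],0],[[0.818,0.24,-0.018],[0,0,0.0987],0],[[0.818,0.24,-0.018],[0,0,0.0987],0],[[0.818,0.24,-0.018],[0,0,0.0987],0],[[0.818,0.24,-0.018],[0,0,0.0987],0]]'; python3 -m creep '[[[0,0,0],[0,0,0],0],[[0,0,0],[0,0,0],0],[[0,0,0],[0,0,0],0]]'; python3 - <<'E'
from h import *
go(jig(0,4),36,YW); o=get_obs(); M=R.from_rotvec(o["tool_rot"]).as_matrix(); print(M.round(4))
E
```

```text
time: 6.92
tool_pos: [531.8, 234.3, 116.1]
tool_rot: [-2.164, -2.275, 0.002]
wrist_force: [0.4, -0.3, -3.0]
opening: 0.127
grip_force: 49.3
time: 7.3
tool_pos: [533.2, 229.7, 117.7]
tool_rot: [-2.173, -2.269, 0.001]
wrist_force: [0.2, -0.4, -3.0]
opening: 0.128
grip_force: 49.3
shift [0.0011, 0.0037, 0.1634] turn [-0.0001, 0.0001, -0.0005] q6~ 1.93 1.93
shift [0.0011, 0.0037, 0.1634] turn [0.0002, 0.0002, 0.9995] q6~ 5.07 5.07
[[-4.350e-02  9.991e-01 -4.000e-04]
 [ 9.991e-01  4.350e-02 -3.000e-04]
 [-3.000e-04 -4.000e-04 -1.000e+00]]
```

```bash
python3 -m creep '[[[0.001,0.004,0.09],[0,0,0],0],[[0.001,0.004,0.155],[0,0,0],0],[[0.001,0.004,0.163],[0,0,0],0],[[0.001,0.004,0.163],[0,0,0],0],[[0.001,0.004,0.163],[0,0,0],0]]'; python3 -m creep '[[[0,0,0.002],[0,0,0],0],[[0,0,0.004],[0,0,0],0],[[0,0,0.004],[0,0,0],0]]';python3 -m creep '[[[0,0,0.002],[0,0,0],0],[[0,0,0.002],[0,0,0],0]]'
```

```text
time: 7.92
tool_pos: [536.2, 231.8, 37.9]
tool_rot: [2.17, 2.27, 0.003]
wrist_force: [0.0, 0.2, -2.4]
opening: 0.122
grip_force: 49.3
time: 8.3
tool_pos: [535.1, 231.5, 34.5]
tool_rot: [2.171, 2.271, 0.0]
wrist_force: [-0.0, -0.3, -2.5]
opening: 0.125
grip_force: 49.3
time: 8.55
tool_pos: [535.0, 231.5, 33.2]
tool_rot: [-2.171, -2.271, 0.0]
wrist_force: [-0.6, -0.1, -3.5]
opening: 0.128
grip_force: 49.3
```

```bash
python3 -m creep '[[[0,0,0.001],[0,0,0],0],[[0,0,0.001],[0,0,0],0]]'; python3 -m creep '[[[0,0,0.001],[0,0,0],0],[[0,0,0.001],[0,0,0],0]]'; python3 -m creep '[[[0,0,0.001],[0,0,0],0],[[0,0,0.001],[0,0,0],0]]'
```

```text
time: 8.8
tool_pos: [535.0, 231.5, 32.8]
tool_rot: [-2.171, -2.271, 0.0]
wrist_force: [0.3, -0.7, -2.7]
opening: 0.129
grip_force: 49.3
time: 9.05
tool_pos: [535.1, 231.5, 32.4]
tool_rot: [2.171, 2.271, -0.0]
wrist_force: [0.7, 0.8, -1.8]
opening: 0.125
grip_force: 49.5
time: 9.3
tool_pos: [535.2, 231.6, 32.3]
tool_rot: [2.17, 2.271, 0.001]
wrist_force: [-1.4, -1.0, 4.6]
opening: 0.128
grip_force: 50.3
```

```bash
python3 -m creep '[[[0,0.002,-0.0004],[0,0,0],0],[[0,0.004,-0.0004],[0,0,0],0],[[0,0.006,-0.0004],[0,0,0],0],[[0,0.008,-0.0004],[0,0,0],0],[[0,0.010,-0.0004],[0,0,0],0],[[0,0.012,-0.0004],[0,0,0],0],[[0,0.012,-0.0004],[0,0,0],0]]'; python3 -m creep '[[[0,0.001,0],[0,0,0],0],[[0,0.002,0],[0,0,0],0]]'; python3 -m creep '[[[0,0.001,0],[0,0,0],0],[[0,0.001,0],[0,0,0],0]]'
```

```text
time: 10.18
tool_pos: [541.4, 231.9, 32.3]
tool_rot: [2.17, 2.271, 0.001]
wrist_force: [-0.7, -0.6, 5.2]
opening: 0.125
grip_force: 50.5
time: 10.42
tool_pos: [542.3, 232.0, 32.3]
tool_rot: [2.171, 2.271, 0.001]
wrist_force: [-2.5, 0.2, 4.9]
opening: 0.131
grip_force: 50.5
time: 10.68
tool_pos: [542.8, 232.0, 32.3]
tool_rot: [2.171, 2.271, 0.001]
wrist_force: [-2.2, 0.7, 5.4]
opening: 0.124
grip_force: 50.5
```

```bash
for i in 1 ; do python3 -m creep '[[[0,0.001,0],[0,0,0],0],[[0,0.001,0],[0,0,0],0]]' | grep -E "pos|wrist"; python3 -m creep '[[[0,0.001,0],[0,0,0],0],[[0,0.001,0],[0,0,0],0]]' | grep -E "pos|wrist"; done
```

```text
tool_pos: [543.3, 232.0, 32.3]
wrist_force: [-0.9, 0.0, 5.4]
tool_pos: [543.8, 232.0, 32.3]
wrist_force: [-1.0, 0.4, 5.0]
```

```bash
python3 -m creep '[[[0,0.0006,0],[0,0,0],0],[[0,0.0006,0],[0,0,0],0]]' | grep -E "pos|wrist"
```

```text
tool_pos: [544.1, 232.0, 32.3]
wrist_force: [-1.3, 0.2, 5.9]
```

```bash
python3 -m creep '[[[0,0.0006,0],[0,0,0],0],[[0,0.0006,0],[0,0,0],0]]' | grep -E "pos|wrist"; python3 -m creep '[[[0,0.0006,0],[0,0,0],0],[[0,0.0006,0],[0,0,0],0]]' | grep -E "pos|wrist"
```

```text
tool_pos: [544.3, 232.0, 32.3]
wrist_force: [-2.9, 0.6, 4.9]
tool_pos: [544.7, 232.1, 32.3]
wrist_force: [-1.6, 0.1, 4.8]
```

```bash
python3 -m creep '[[[0,0.0006,0],[0,0,0],0],[[0,0.0006,0],[0,0,0],0]]' | grep -E "pos|wrist"; python3 -m creep '[[[0,0.0006,0],[0,0,0],0],[[0,0.0006,0],[0,0,0],0]]' | grep -E "pos|wrist"
```

```text
tool_pos: [545.0, 232.1, 32.3]
wrist_force: [-2.1, -1.2, 6.2]
tool_pos: [545.2, 232.1, 32.3]
wrist_force: [-2.2, -0.0, 5.5]
```

```bash
python3 -m creep '[[[0,0.0006,0],[0,0,0],0],[[0,0.0006,0],[0,0,0],0]]' | grep -E "pos|wrist"; python3 -m creep '[[[0,0.0006,0],[0,0,0],0],[[0,0.0006,0],[0,0,0],0]]' | grep -E "pos|wrist"; python3 -m creep '[[[0,0.0006,0],[0,0,0],0],[[0,0.0006,0],[0,0,0],0]]' | grep -E "pos|wrist"
```

```text
tool_pos: [545.6, 232.1, 32.3]
wrist_force: [-0.6, -0.4, 5.6]
tool_pos: [545.9, 232.1, 32.3]
wrist_force: [-1.9, 0.1, 4.9]
tool_pos: [546.2, 232.1, 32.3]
wrist_force: [-1.5, 0.0, 6.5]
```

```bash
python3 -m creep '[[[0,0.0006,0],[0,0,0],0],[[0,0.0006,0],[0,0,0],0]]' | grep -E "pos|wrist"; python3 -m creep '[[[0,0.0006,0],[0,0,0],0],[[0,0.0006,0],[0,0,0],0]]' | grep -E "pos|wrist"
```

```text
tool_pos: [546.2, 232.2, 32.3]
wrist_force: [-2.8, 0.3, 6.1]
tool_pos: [546.2, 232.1, 32.3]
wrist_force: [-3.7, 0.4, 7.9]
```

It bears on the long bar at tool x = 546.2, where it stopped moving and the force grew. Now I'll slide it towards the short bar.

```bash
python3 -m creep '[[[0.002,0,0],[0,0,0],0],[[0.004,0,0],[0,0,0],0],[[0.006,0,0],[0,0,0],0],[[0.008,0,0],[0,0,0],0],[[0.010,0,0],[0,0,0],0],[[0.012,0,0],[0,0,0],0],[[0.012,0,0],[0,0,0],0]]'| grep -E "pos|wrist|rot"; python3 -m creep '[[[0.001,0,0],[0,0,0],0],[[0.001,0,0],[0,0,0],0]]'| grep -E "pos|wrist"; python3 -m creep '[[[0.001,0,0],[0,0,0],0],[[0.001,0,0],[0,0,0],0]]'| grep -E "pos|wrist"
```

```text
tool_pos: [546.0, 237.4, 32.3]
tool_rot: [2.171, 2.27, -0.002]
wrist_force: [-4.0, -3.3, 8.7]
tool_pos: [545.9, 237.9, 32.3]
wrist_force: [-5.3, -2.9, 7.4]
tool_pos: [545.9, 238.4, 32.3]
wrist_force: [-4.9, -3.0, 7.7]
```

```bash
python3 -m creep '[[[0.001,0,0],[0,0,0],0],[[0.001,0,0],[0,0,0],0]]'| grep -E "pos|wrist"; python3 -m creep '[[[0.001,0,0],[0,0,0],0],[[0.001,0,0],[0,0,0],0]]'| grep -E "pos|wrist"; python3 -m creep '[[[0.001,0,0],[0,0,0],0],[[0.001,0,0],[0,0,0],0]]'| grep -E "pos|wrist"
```

```text
tool_pos: [545.9, 238.9, 32.3]
wrist_force: [-3.1, -3.8, 8.5]
tool_pos: [545.9, 239.4, 32.3]
wrist_force: [-3.4, -3.8, 8.6]
tool_pos: [545.9, 239.9, 32.3]
wrist_force: [-3.9, -4.3, 8.5]
```

```bash
python3 -m creep '[[[0.0008,0,0],[0,0,0],0],[[0.0008,0,0],[0,0,0],0]]'| grep -E "pos|wrist"; python3 -m creep '[[[0.0008,0,0],[0,0,0],0],[[0.0008,0,0],[0,0,0],0]]'| grep -E "pos|wrist"
```

```text
tool_pos: [545.8, 240.3, 32.3]
wrist_force: [-3.3, -3.3, 9.1]
tool_pos: [545.8, 240.7, 32.3]
wrist_force: [-4.7, -4.2, 8.1]
```

```bash
python3 -m creep '[[[0.0008,0,0],[0,0,0],0],[[0.0008,0,0],[0,0,0],0]]'| grep -E "pos|wrist"; python3 -m creep '[[[0.0008,0,0],[0,0,0],0],[[0.0008,0,0],[0,0,0],0]]'| grep -E "pos|wrist"
```

```text
tool_pos: [545.8, 241.0, 32.3]
wrist_force: [-3.6, -3.7, 8.5]
tool_pos: [545.8, 241.3, 32.3]
wrist_force: [-3.2, -4.1, 8.3]
```

```bash
python3 -m creep '[[[0.0008,0,0],[0,0,0],0],[[0.0008,0,0],[0,0,0],0]]'| grep -E "pos|wrist"; python3 -m creep '[[[0.0008,0,0],[0,0,0],0],[[0.0008,0,0],[0,0,0],0]]'| grep -E "pos|wrist"
```

```text
tool_pos: [545.8, 241.3, 32.3]
wrist_force: [-3.1, -5.6, 8.9]
tool_pos: [545.8, 241.3, 32.3]
wrist_force: [-3.4, -7.5, 8.9]
```

It now bears on the short bar too, at y = 241.3. Press a little firmer on both and hold.

```bash
python3 -m creep '[[[0.0004,0.0008,0],[0,0,0],0],[[0.0008,0.0014,0],[0,0,0],0],[[0.0008,0.0014,0],[0,0,0],0],[[0.0008,0.0014,0],[0,0,0],0],[[0.0008,0.0014,0],[0,0,0],0]]'; python3 -c "
from h import *
print(R.from_rotvec(get_obs()['tool_rot']).as_matrix().round(4)); print(get_obs()['torque'])"
```

```text
time: 17.92
tool_pos: [545.8, 241.3, 32.3]
tool_rot: [2.171, 2.269, -0.006]
wrist_force: [-5.8, -9.6, 12.5]
opening: 0.131
grip_force: 51.4
[[-0.0442  0.999  -0.0015]
 [ 0.999   0.0442 -0.0036]
 [-0.0035 -0.0017 -1.    ]]
[-1.90375998  1.14093859 -0.05343686]
```

```bash
python3 -m creep '[[[0,0,-0.0006],[0,0,0],0],[[0,0,-0.001],[0,0,0],0],[[0,0,-0.001],[0,0,0],0],[[0,0,-0.001],[0,0,0],0],[[0,0,-0.001],[0,0,0],0]]'
```

```text
time: 18.55
tool_pos: [545.8, 241.4, 32.4]
tool_rot: [2.171, 2.269, -0.006]
wrist_force: [-4.5, -9.3, 7.3]
opening: 0.126
grip_force: 50.8
```

```bash
python3 -m creep '[[[0,0.0008,-0.0004],[0,0,0],0],[[0,0.0014,-0.0006],[0,0,0],0],[[0,0.0014,-0.0006],[0,0,0],0],[[0,0.0014,-0.0006],[0,0,0],0],[[0,0.0014,-0.0006],[0,0,0],0],[[0,0.0014,-0.0006],[0,0,0],0]]'
```

```text
time: 19.3
tool_pos: [545.8, 241.4, 32.4]
tool_rot: [2.171, 2.27, -0.007]
wrist_force: [-6.3, -9.3, 7.2]
opening: 0.133
grip_force: 50.7
```

```bash
python3 -m creep '[[[-0.0015,-0.001,-0.0004],[0,0,0],0],[[-0.003,-0.002,-0.0008],[0,0,0],0],[[-0.003,-0.002,-0.0008],[0,0,0],0.4],[[-0.003,-0.002,-0.0008],[0,0,0],0.4],[[-0.003,-0.002,-0.0008],[0,0,0],0.4],[[-0.003,-0.002,-0.08],[0,0,0],0.4],[[-0.003,-0.002,-0.18],[0,0,0],0.4],[[-0.003,-0.002,-0.23],[0,0,0],0.4]]';  python3 -c "
from h import *
for th in(.9,.6,.35):
  print(pin(th).round(1)); go(pin(th),120,np.radians(29))"
```

```text
time: 20.3
tool_pos: [547.6, 242.4, 150.8]
tool_rot: [2.169, 2.27, 0.005]
wrist_force: [-0.2, 0.6, -0.1]
opening: 0.4
grip_force: 0.0
[463.6 166.1]
shift [-0.1449, -0.1748, 0.0608] turn [0.0012, -0.0002, -0.1467] q6~ 1.41 1.55
shift [-0.1449, -0.1748, 0.0608] turn [-0.0002, -0.0016, 0.8533] q6~ 4.55 4.7
[490.5 171.7]
shift [-0.1362, -0.1206, 0.061] turn [0.0012, -0.0002, -0.1467] q6~ 1.4 1.56
shift [-0.1362, -0.1206, 0.061] turn [-0.0002, -0.0016, 0.8533] q6~ 4.54 4.7
[510.9 182.2]
shift [-0.117, -0.079, 0.0612] turn [0.0012, -0.0002, -0.1467] q6~ 1.41 1.56
shift [-0.117, -0.079, 0.0612] turn [-0.0002, -0.0016, 0.8533] q6~ 4.55 4.7
```

```bash
python3 -m creep '[[[-0.07,-0.08,0],[0,0,-0.05],0.4],[[-0.145,-0.175,0],[0,0,-0.1],0.4],[[-0.145,-0.175,0.06],[0,0,-0.147],0.4],[[-0.145,-0.175,0.06],[0,0,-0.147],0.4],[[-0.145,-0.175,0.06],[0,0,-0.147],0.4]]'; python3 - <<'E'
from h import *
go(pin(.9),44,np.radians(29))
s=read_camera("side"); cv2.imwrite("pics/side_home.png",cv2.resize(s[160:250,160:290],(780,540),interpolation=cv2.INTER_CUBIC))
E
```

```text
time: 20.92
tool_pos: [463.2, 165.9, 118.6]
tool_rot: [1.597, 2.705, 0.001]
wrist_force: [-0.0, -0.4, 0.4]
opening: 0.398
grip_force: 0.0
shift [-0.0, 0.0008, 0.1491] turn [0.0002, 0.0001, -0.0006] q6~ 1.41 1.41
shift [-0.0, 0.0008, 0.1491] turn [0.0001, -0.0004, 0.9994] q6~ 4.55 4.55
```

View pics/side_home.png

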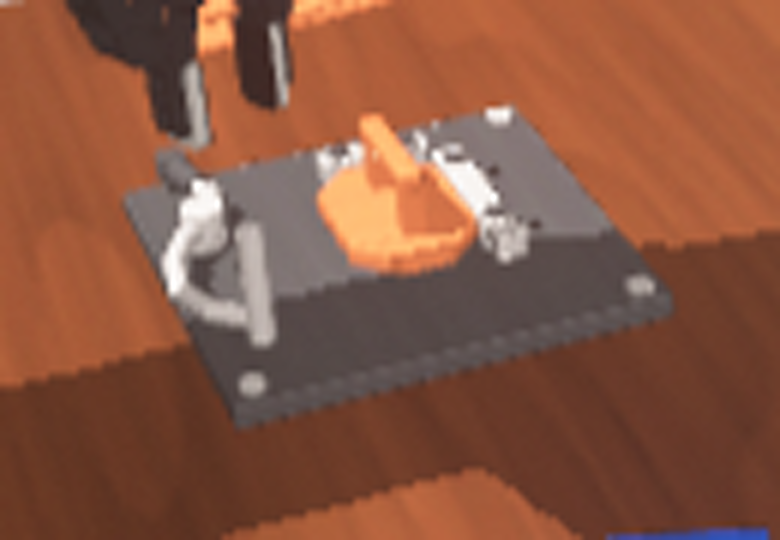

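The pull lies flat and square against both bars, and the arm is open with the pin at crop (255,285). Lower the fingers around the pin.

```bash
python3 -m creep '[[[0,0.001,0.08],[0,0,0],0.4],[[0,0.001,0.149],[0,0,0],0.4],[[0,0.001,0.149],[0,0,0],0.28],[[0,0.001,0.149],[0,0,0],0.28],[[0,0.001,0.149],[0,0,0],0.28]]' 20; python3 -c "
from h import *
yt=np.array([np.cos(np.radians(29)),np.sin(np.radians(29))])
for th,k in((.85,6),(.7,6),(.6,6),(.5,6),(.45,6),(.4,3),(.35,0),(.3,-3),(.3,-6)): go(pin(th)+k*yt,44,np.radians(29))" | awk 'NR%2'
```

```text
time: 21.6
tool_pos: [464.0, 166.2, 44.8]
tool_rot: [1.593, 2.706, 0.003]
wrist_force: [-0.4, -0.1, -0.8]
opening: 0.277
grip_force: 0.0
shift [-0.0036, 0.0196, 0.0017] turn [0.0008, 0.0002, 0.0002] q6~ 1.41 1.41
shift [-0.0125, 0.0457, 0.0018] turn [0.0008, 0.0002, 0.0002] q6~ 1.4 1.41
shift [-0.0162, 0.0637, 0.0018] turn [0.0008, 0.0002, 0.0002] q6~ 1.4 1.41
shift [-0.0181, 0.082, 0.0019] turn [0.0008, 0.0002, 0.0002] q6~ 1.4 1.41
shift [-0.0183, 0.0912, 0.0019] turn [0.0008, 0.0002, 0.0002] q6~ 1.41 1.41
shift [-0.0181, 0.0944, 0.0019] turn [0.0008, 0.0002, 0.0002] q6~ 1.41 1.41
shift [-0.0175, 0.0975, 0.0019] turn [0.0008, 0.0002, 0.0002] q6~ 1.41 1.41
shift [-0.0163, 0.1006, 0.0019] turn [0.0008, 0.0002, 0.0002] q6~ 1.41 1.41
shift [-0.0163, 0.0946, 0.0019] turn [0.0008, 0.0002, 0.0002] q6~ 1.41 1.41
```

```bash
python3 -m creep '[[[-0.0036,0.02,0],[0,0,0],0.28],[[-0.009,0.033,0],[0,0,0],0.28],[[-0.0125,0.046,0],[0,0,0],0.28],[[-0.0162,0.064,0],[0,0,0],0.28],[[-0.018,0.077,0],[0,0,0],0.28],[[-0.018,0.086,0],[0,0,0],0.28],[[-0.018,0.092,0],[0,0,0],0.28],[[-0.018,0.092,0],[0,0,0],0.28]]'; python3 -m creep '[[[0,0,0],[0,0,0],0.28],[[0,0,0],[0,0,0],0.28]]'
```

```text
time: 22.6
tool_pos: [508.3, 180.7, 43.7]
tool_rot: [1.593, 2.707, 0.002]
wrist_force: [0.4, 0.7, 1.2]
opening: 0.279
grip_force: 0.0
time: 22.85
tool_pos: [508.0, 180.6, 43.7]
tool_rot: [1.593, 2.707, 0.002]
wrist_force: [2.8, 2.4, -0.7]
opening: 0.279
grip_force: 1.6
```

The pin has gone over centre and now rests on the leading finger (about +3.7 N). Ease it nearer, then lift away.

```bash
python3 -m creep '[[[0.001,0.004,-0.006],[0,0,0],0.28],[[0.002,0.008,-0.012],[0,0,0],0.28],[[0.003,0.012,-0.016],[0,0,0],0.28],[[0.003,0.012,-0.016],[0,0,0],0.28]]'; python3 -m creep '[[[0,0,-0.03],[0,0,0],0.28],[[0,0,-0.08],[0,0,0],0.28],[[0,0,-0.2],[0,0,0],0.28],[[0,-0.1,-0.3],[0,0,0],0.28],[[0.1,-0.2,-0.3],[0,0,0],0.28],[[0.3,-0.2,-0.3],[0,0,0],0.28],[[0.3,-0.2,-0.3],[0,0,0],0.28],[[0.3,-0.2,-0.3],[0,0,0],0.28]]'; python3 - <<'E'
from h import *
t=read_camera("top"); s=read_camera("side")
a=cv2.resize(t[195:290,135:230],(380,380),interpolation=cv2.INTER_CUBIC); b=cv2.resize(s[160:250,180:280],(420,380),interpolation=cv2.INTER_CUBIC)
cv2.imwrite("pics/end.png",np.hstack([a,b]))
E
```

```text
time: 23.35
tool_pos: [512.9, 184.9, 51.9]
tool_rot: [1.592, 2.707, 0.002]
wrist_force: [4.9, 2.0, 1.7]
opening: 0.281
grip_force: 2.5
time: 24.35
tool_pos: [349.4, 268.2, 201.5]
tool_rot: [-1.587, -2.71, 0.002]
wrist_force: [-0.3, -0.0, -0.6]
opening: 0.277
grip_force: 0.0
```

View pics/end.png

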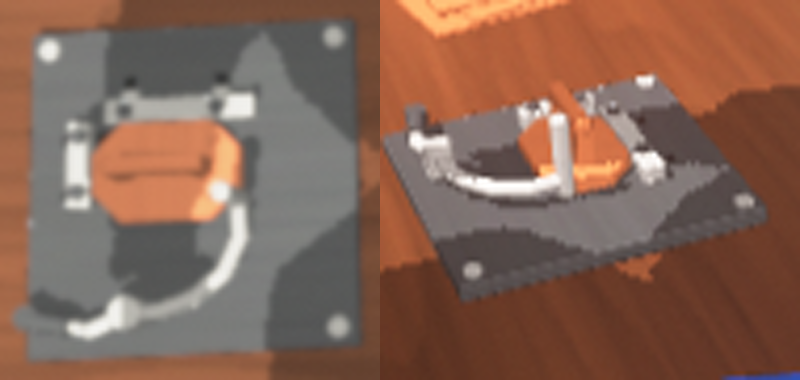

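The top view shows the arm shut with its pin at crop (218,190) on the clipped corner. The pull is square against both bars and the robot is clear of everything. Handing in.

```bash
python3 -m creep '[[[0,0,0],[0,0,0],0.28],[[0,0,0],[0,0,0],0.28],[[0,0,0],[0,0,0],0.28],[[0,0,0],[0,0,0],0.28]]' | head -1; python3 -c "
from rig import *
print(job_done())"
```

```text
time: 24.95
the job is handed in; nothing more can be done
None
```

The copper pull was pressed home against both edge bars, the sprung arm is shut on its clipped corner, and the job was handed in at about 25 s; the hand-in gave no verdict, so I judge success only from the forces I felt and the last pictures.

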